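# Fill the bottle row and hold the rack cover at its balance point

### The arm

A 6-joint arm with a two-finger parallel gripper is mounted at the origin on a cart in front of the work surface, level with it; the furniture and walls round the work are solid. World frame = base frame: x ahead of the robot, y to its left, z up, the work surface at z = 0. Lengths are in m, angles in rad, forces in N, time in s.
With the tool pointing down it reaches from about 0.3 to 0.875 m from the base axis. Payload 6.4 kg.
Tool frame: the origin (TCP) lies at the very end of the fingers, on their centre line; the grasp point (between the pads) lies 19 mm behind it; z points along the fingers, y is the line along which they close (so a half turn about z gives the same grasp; the last joint's range is limited). The gripper opens to 85 mm and grips with 20 to 120 N. Pads are 22 mm wide; open, the fingers measure 114 mm over their backs; the gripper's body (76 mm by 85 mm) begins 54 mm behind the grasp point. The pads swing forward as they close: fully open they stand 13 mm farther back than shut.
Start: joints at [1.007, 0.181, 1.607, -0, 1.354, -0.206], TCP at [0.201, 0.539, 0.231] pointing down, gripper open.
Joint ranges: [-2.99, 2.99], [-0.89, 2.07], [0.3, 2.58], [-1.14, 4.28], [0, 2.63], [-3.12, 3.12]. Speed limits (rad/s): [2.57, 2.57, 3.01, 3.14, 3.14, 3.14].

### API

Orientations are given as a unit quaternion [w, x, y, z].
In Python, from bench import get_obs, optics, workorder gives the robot as it stands.
- The arm moves only by the tool move_tool, called after "Call:" as name(argument=value, ...), one argument or row to a line, values as JSON. Schema: {"type":"object","properties":{"rows":{"type":"object","properties":{"dx":{"type":"array","items":{"type":"number"},"minItems":1,"maxItems":10},"dy":{"type":"array","items":{"type":"number"},"minItems":1,"maxItems":10},"dz":{"type":"array","items":{"type":"number"},"minItems":1,"maxItems":10},"ax":{"type":"array","items":{"type":"number"},"minItems":1,"maxItems":10},"ay":{"type":"array","items":{"type":"number"},"minItems":1,"maxItems":10},"az":{"type":"array","items":{"type":"number"},"minItems":1,"maxItems":10},"finger_gap":{"type":"array","items":{"type":"number"},"minItems":1,"maxItems":10}},"additionalProperties":false,"required":["dx","dy","dz","ax","ay","az","finger_gap"]},"only":{"type":"string"},"quiet":{"type":"boolean"},"lines":{"type":"string"}},"required":["rows"],"additionalProperties":false}. rows is an object with one list for each field, all of the same length, 1 to 10, a row being the entries at one place: dx, dy, dz (the shift in units of 5 mm), ax, ay, az (a rotation vector in rad), finger_gap (the opening from 0.0 (shut) to 1.0 (fully open)); each row is the pose to reach, as a shift and turn from the pose commanded when the call began, along the tool's axes at that moment; what a row does not reach only later rows make up. A row lasts 1/8 s, in which the tool goes at most 0.0625 m and 0.188 rad, less where a joint would pass 70% of its speed; a pose out of reach is approached as far as the arm can. The fingers move at their own pace and stop on an object; the grip force is fixed at half the most. Time passes only in rows, so rows that do not move let the fingers close. The tool returns the time, the measured TCP pose, the force, the opening and the grip force at its end. only (a regular expression) keeps the lines of the reply that match it, lines (a string "A,B") keeps lines A to B, and quiet returns only ok. Input that does not fit is refused with a message, and nothing moves.
- get_obs(): the state, without advancing time (a new reading comes with each control period).
- optics.camera(name): name is "scene" or "top" or "wrist"; returns (picture, depth): 420x560x3 uint8, blue, green, red; 420x560 float32, m along the optical axis (not along the pixel's ray), 0 where there is no reading.
- optics.camera_params(name): a dict with "fovy" (degrees; the focal length in pixels is half the picture's height over the tangent of half this angle, whatever the lens; pixels are square), "cx", "cy" (the principal point, pixels), "dist" ([k1, k2, p1, p2, k3] as OpenCV has them; the pictures are not rectified), "view" (4x4, takes a point from world to camera coordinates). Camera axes: x right, y up, looking along -z (the intrinsics and any distortion apply to the point x, -y, -z); pixel columns grow to the right and rows downward; lengths in m; the calibration is good to about 2 mm. A picture is of the moment at which its call begins: read the wrist's pose just before it. camera_params takes no time and is no camera call; for the wrist camera it gives the pose at the moment of the call.
- workorder.hand_in(): hands the job in; it is judged then, once.
The state is a dict: "time_s": time; "q": joint angles; "dq": joint speeds; "joint_efforts": joint torques, N m; "eef_pos": TCP position; "eef_rot": TCP orientation; "wrist_force": force on the tool from outside, world axes, zero at the start; "torque": the same for the moment, N m; "opening": opening from 0.0 (shut) to 1.0 (fully open); "grasp_force": force on a finger pad.
Only numpy, scipy, OpenCV 4.12 (cv2) and the standard library are available. Lean on these libraries where they do the work, as an engineer would, in place of code of your own. Each camera call takes 0.05 s, during which the arm holds its last target. There are 200 camera calls.

### The job

Stand the two loose amber bottles in the bottle rack, upright on the yellow line, one on each side of the bottle already there, with about a finger's width between neighbours, and leave that middle bottle where it is. Then take the rack's blue dust cover by its black grab bar, swing it up from where it rests laid back to its balance point, where it stands plumb over its hinge and its weight falls neither way, and hold it still there so that a lid stay can be fitted: do not let it drop shut, and finish with the bar still gripped in the fingers. Leave the green transformer, the solder spool and the yellow meter alone.

Things in the scene. Friction and masses are not known exactly. Their poses are not given: they have to be found in the camera images.
- rack: grey open-fronted bottle rack, fixed; place and turn vary. x axis to its back (hinge side), y to its left along the row, z up; origin on the bench under the middle of the row line. Floor board 10 mm thick, 165 deep (x -45 to +120 mm), 276 long; inner length 260 (y +-130); end cheeks and back wall (inner face x +114) reach 118 mm above the bench; open front
- row_middle (a point): the middle of the yellow line on the rack's floor (10 mm above the bench, black strip under it); the line runs along the rack's y for 258 mm; axes as the rack
- cover_hinge (a point): the middle of the cover's hinge axis, at the top of the rack's back: rack x +110 mm, z 126 mm; the hinge axis runs along the rack's y
- cover (a joint): angle of the blue dust cover, rad: 0 shut over the bottles, 1.571 plumb over its hinge, 2.05 its stop, laid back, where it rests at the start. Free hinge, no spring, hardly any friction. Panel (0.45 kg, 6 mm thick, 272 mm long, 2 to 138 mm from the hinge) and bar lie in one plane through the hinge axis, so it balances at 1.571; let go, it falls shut below that, back on its stop above
- bar_middle (a point): middle of the cover's black grab bar: round, 12 mm thick, 138 mm long, parallel to the hinge, 180 mm from the hinge axis in the panel's plane; two thin steel arms 65 mm either side of its middle join it to the panel, with 36 mm free between bar and panel. It can be pinched from above at any cover angle and turns between the fingers. At balance it is straight above the hinge, 306 mm over the bench
- bottle_a: small amber bottle with a pale yellow cap, 45 mm across its body and 107 mm tall, standing upright; loose on the bench at the start, to the left or right of the rack. Origin at the centre of its underside, z up. Straight round body up to 66 mm above its foot (grip it there, in its upper half, to keep clear of the rack)
- bottle_b: small amber bottle with a pale yellow cap, 45 mm across its body and 107 mm tall, standing upright; loose on the bench at the start, on the other side of the rack from bottle_a. Origin at the centre of its underside, z up. Straight round body up to 66 mm above its foot (grip it there, in its upper half, to keep clear of the rack)
- bottle_c: small amber bottle with a pale yellow cap, 45 mm across its body and 107 mm tall, standing upright; already on the rack's yellow line, up to 18 mm from its middle, axes parallel to the rack's; it stays there. Origin at the centre of its underside, z up. Straight round body up to 66 mm above its foot. Neighbours' axes belong about 65 mm from its own
- transformer: bystander: small green mains transformer, 50x46x52 mm, standing on its base; origin centre of underside
- solder_spool: bystander: black and white solder spool, 89x69x30 mm; origin centre of underside
- yellow_meter: bystander: yellow pocket meter lying flat, 111x64x28 mm; origin centre of underside
Mind the look-alikes: they are no part of the job. What is shaped like the bottle_b but turquoise is not meant.

How it is judged:
On the way, in this order (a step that is already met when the one before it is completed fails the run):
1. both loose bottles stand released in the row on the yellow line, one each side of the middle bottle, with the cover still laid back (((y of bottle_a in the frame of bottle_c between 0.05 and 0.088 m and y of bottle_b in the frame of bottle_c between -0.088 and -0.05 m) or (y of bottle_b in the frame of bottle_c between 0.05 and 0.088 m and y of bottle_a in the frame of bottle_c between -0.088 and -0.05 m)) and x of bottle_a in the frame of row_middle between -0.012 and 0.012 m and z of bottle_a in the frame of row_middle between -0.004 and 0.004 m and angle between each of bottle_a, bottle_b, bottle_c's own z axis and vertical below 0.08 rad and contact force between each of bottle_a, bottle_b, bottle_c and the fingers below 0.05 N and linear speed of each of bottle_a, bottle_b, bottle_c below 0.02 m/s and x of bottle_b in the frame of row_middle between -0.012 and 0.012 m and z of bottle_b in the frame of row_middle between -0.004 and 0.004 m and x of bottle_c in the frame of row_middle between -0.012 and 0.012 m and z of bottle_c in the frame of row_middle between -0.004 and 0.004 m and value of joint cover above 1.95 rad), for 0.2 s.
2. the cover is held by its bar at its balance point (value of joint cover between 1.5008 and 1.6408 rad and velocity of joint cover between -0.06 and 0.06 rad/s and contact force between cover and the fingers above 1.5 N and contact force between cover and bottle_a below 0.05 N and contact force between cover and bottle_b below 0.05 N and contact force between cover and bottle_c below 0.05 N), for 0.3 s.
At the end, for the whole second after the job is handed in: All bottles upright (0.08 rad) on the rack floor within 12 mm of the yellow line, untouched; the two added on opposite sides of bottle_c, axes 50 to 88 mm from its axis; cover still, within 0.07 rad of plumb, gripped with over 1.5 N, resting on no bottle (all of step 2 and ((y of bottle_a in the frame of bottle_c between 0.05 and 0.088 m and y of bottle_b in the frame of bottle_c between -0.088 and -0.05 m) or (y of bottle_b in the frame of bottle_c between 0.05 and 0.088 m and y of bottle_a in the frame of bottle_c between -0.088 and -0.05 m)) and x of bottle_a in the frame of row_middle between -0.012 and 0.012 m and z of bottle_a in the frame of row_middle between -0.004 and 0.004 m and angle between each of bottle_a, bottle_b, bottle_c's own z axis and vertical below 0.08 rad and contact force between each of bottle_a, bottle_b, bottle_c and the fingers below 0.05 N and linear speed of each of bottle_a, bottle_b, bottle_c below 0.02 m/s and x of bottle_b in the frame of row_middle between -0.012 and 0.012 m and z of bottle_b in the frame of row_middle between -0.004 and 0.004 m and x of bottle_c in the frame of row_middle between -0.012 and 0.012 m and z of bottle_c in the frame of row_middle between -0.004 and 0.004 m); the arm keeps its last pose, push and grip.
It fails at once if the cover is let drop towards the bottles, far past its balance point (value of joint cover below 0.8 rad).
It fails at once if the bottle already in the rack is shifted (distance of bottle_c from where it was at the start of the episode above 0.012 m).
It fails at once if the transformer is disturbed (distance of transformer from where it was at the start of the episode above 0.025 m).
It fails at once if the spool is disturbed (distance of solder_spool from where it was at the start of the episode above 0.025 m).
It fails at once if the yellow meter is disturbed (distance of yellow_meter from where it was at the start of the episode above 0.025 m).
It also fails if it takes over 66 s, if anything falls off the work surface, if the arm or the gripper's body presses on something with over 40 N, if the wrist force passes 120 N, or if a joint passes its speed limit or range.

## Working session

There is one attempt and no reset: what is moved stays moved. The work goes in short steps, Python scripts to look and compute and a tool call to move; the robot and the scene stay as the last step left them, time stands still between calls to the robot, and variables do not carry over. Pictures are saved under pics/ and viewed, at most 10 in all, crops included, and the job is handed in when it is done.

```bash
ls; mkdir -p pics; cat > h.py <<'E'
import numpy as np, cv2
from bench import get_obs, optics, workorder
def cam(n):
    p=optics.camera_params(n); im,d=optics.camera(n); return im,d,p
def K(p):
    f=210/np.tan(np.radians(p["fovy"])/2)
    return np.array([[f,0,p["cx"]],[0,f,p["cy"]],[0,0,1.]]),np.array(p["dist"],float)
def ray(p,uv):
    k,d=K(p); n=cv2.undistortPoints(np.array(uv,float).reshape(-1,1,2),k,d).reshape(-1,2)
    V=np.array(p["view"]); R=V[:3,:3]
    dirs=np.c_[n[:,0],-n[:,1],-np.ones(len(n))]@R   # depth 1 along axis
    return -R.T@V[:3,3], dirs
def onplane(p,uv,z):
    o,d=ray(p,uv); return o+d*((z-o[2])/d[:,2])[:,None]
def cloud(p,dep,mask):
    v,u=np.nonzero(mask&(dep>0)); o,d=ray(p,np.c_[u,v]); return o+d*dep[v,u][:,None]
def proj(p,P):
    k,ds=K(p); V=np.array(p["view"]); c=np.atleast_2d(P)@V[:3,:3].T+V[:3,3]
    c=c*[1,-1,-1]; return cv2.projectPoints(c,np.zeros(3),np.zeros(3),k,ds)[0].reshape(-1,2)
E
python3 - <<'E'
from h import *
a,d,p=cam("scene"); b,e,q=cam("top")
cv2.imwrite("pics/scene.png",a);cv2.imwrite("pics/top.png",b)
np.savez("v0.npz",a=a,d=d,b=b,e=e)
for x in(p,q): o=ray(x,[[280,210]]);print(x["fovy"],x["dist"],o)
print(get_obs())
E
```

```text
pics
50.141231315846156 [-0.06465102  0.          0.          0.          0.        ] (array([-0.33996702, -0.72237082,  1.00299068]), array([[ 0.57528855,  0.52833691, -0.62443244]]))
45.16169204942875 [-0.06558636  0.          0.          0.          0.        ] (array([0.34417252, 0.05683974, 1.36908192]), array([[ 0.12167082,  0.00160432, -0.99260401]]))
{'time_s': 0.1, 'q': array([ 1.00671176e+00,  1.81481641e-01,  1.60790458e+00, -2.24254578e-05,
        1.35379364e+00, -2.06248166e-01]), 'dq': array([-2.15590787e-03,  7.37014408e-06, -1.77873501e-03, -7.68514378e-04,
       -9.67208677e-04,  1.39716059e-05]), 'joint_efforts': array([ 8.44434944e-04, -4.45877230e+01, -3.52238345e+01, -3.50293567e-04,
        4.19135540e-03,  1.85831630e-05]), 'eef_pos': array([0.20108478, 0.5381642 , 0.23046752]), 'eef_rot': array([-2.88022247e-04,  1.77962708e-01,  9.84036912e-01, -7.39575606e-04]), 'wrist_force': array([-0.01889368,  0.91329321, -0.82991592]), 'torque': array([-0.00579009,  0.03669522,  0.04718013]), 'grasp_force': 0.0, 'opening': 1.001111385015591}
```

View pics/scene.png

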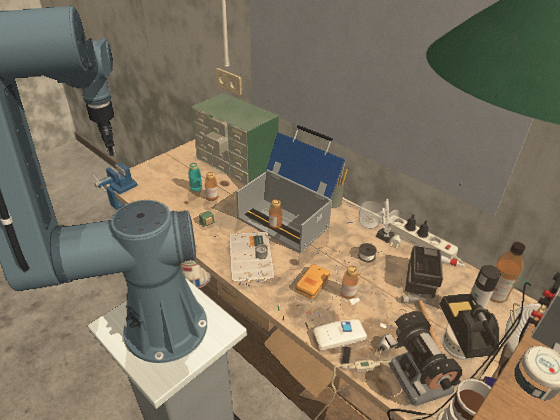

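View pics/top.png

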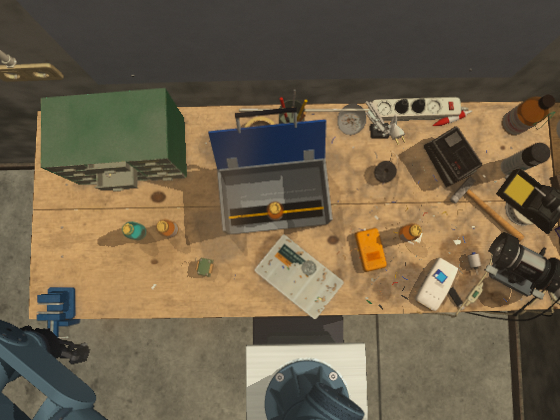

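Scene shows amber bottles at (211,185), (276,212 in the rack) and (351,280), and a turquoise look-alike at (195,178). In the top view they are at (167,227), (275,210), (410,231) and turquoise (133,230); a much larger amber flask stands at (525,115). The two 45 mm amber bottles with pale caps, one each side of the rack, fit. I'll confirm them in one crop and measure.

```bash
cat > m.py <<'E'
from h import *
v=np.load("v0.npz"); p=optics.camera_params("scene"); q=optics.camera_params("top")
def box(im,c,r=34):
    x,y=c; return cv2.resize(im[max(0,y-r):y+r,max(0,x-r):x+r],(264,264),interpolation=cv2.INTER_CUBIC)
S=[(203,182),(276,212),(351,280)];T=[(152,228),(275,210),(410,231)]
cv2.imwrite("pics/crop.png",np.vstack([np.hstack([box(v["a"],c) for c in S]),np.hstack([box(v["b"],c) for c in T])]))
# depth-based bottle points: amber+cap hue near each candidate
for n,im,d,pp,C in(("scene",v["a"],v["d"],p,[(211,185),(276,212),(351,280)]),("top",v["b"],v["e"],q,[(167,227),(275,210),(410,231)])):
    P=cloud(pp,d,np.ones(d.shape,bool)&(d>0)); vv,uu=np.nonzero(d>0); hsv=cv2.cvtColor(im,cv2.COLOR_BGR2HSV)
    for c in C:
        m=(abs(uu-c[0])<16)&(abs(vv-c[1])<24)
        Q=P[m]; print(n,c,"top z",np.sort(Q[:,2])[-8:].round(3)[[0,-1]])
        zt=np.sort(Q[:,2])[-3]
        t=Q[Q[:,2]>zt-.006]; print("  cap pts",len(t),t.mean(0).round(4), t.min(0).round(3),t.max(0).round(3),"px",uu[m][Q[:,2]>zt-.006].mean(),vv[m][Q[:,2]>zt-.006].mean())
        b=Q[(Q[:,2]>.02)&(Q[:,2]<zt-.02)]; 
        hs=hsv[vv[m],uu[m]]; print("  hsv at c",hsv[c[1],c[0]])
E
python3 m.py
```

```text
scene (211, 185) top z [0.105 0.108]
  cap pts 29 [0.4617 0.3633 0.1041] [0.449 0.342 0.101] [0.474 0.443 0.108] px 208.58620689655172 173.20689655172413
  hsv at c [ 13 147 174]
scene (276, 212) top z [0.115 0.117]
  cap pts 34 [0.5021 0.0716 0.1138] [0.485 0.057 0.111] [0.514 0.087 0.117] px 275.52941176470586 201.26470588235293
  hsv at c [ 14 145 142]
scene (351, 280) top z [0.105 0.107]
  cap pts 51 [ 0.4394 -0.2845  0.1028] [ 0.426 -0.297  0.1  ] [ 0.452 -0.27   0.107] px 352.37254901960785 269.2549019607843
  hsv at c [ 14 145 167]
top (167, 227) top z [0.106 0.107]
  cap pts 71 [0.4655 0.3584 0.1033] [0.452 0.345 0.101] [0.48  0.373 0.107] px 161.67605633802816 225.59154929577466
  hsv at c [ 19 169 175]
top (275, 210) top z [0.117 0.119]
  cap pts 60 [0.5058 0.0722 0.1141] [0.493 0.059 0.112] [0.519 0.084 0.119] px 274.6166666666667 207.03333333333333
  hsv at c [ 20 170 202]
top (410, 231) top z [0.106 0.11 ]
  cap pts 54 [ 0.443  -0.2814  0.1042] [ 0.429 -0.296  0.102] [ 0.455 -0.268  0.11 ] px 415.35185185185185 229.4814814814815
  hsv at c [ 18 170 117]
```

View pics/crop.png

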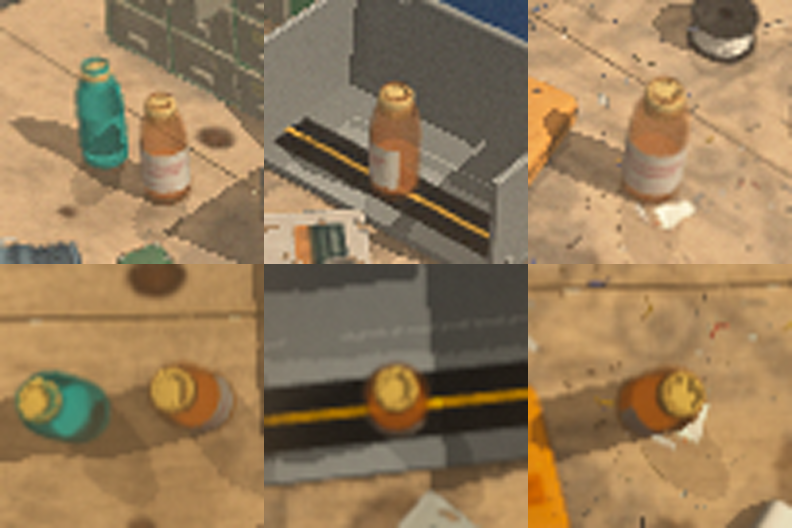

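The crop confirms it: both loose amber bottles match the rack's own, with a 107 mm cap top measured in both views, and the turquoise one is excluded. Next I'll measure the line, the bar, the bystanders and the clearances.

```bash
cat > m2.py <<'E'
from h import *
v=np.load("v0.npz"); p=optics.camera_params("scene"); q=optics.camera_params("top")
L={}
for n,im,d,pp,roi in(("scene",v["a"],v["d"],p,(230,200,320,255)),("top",v["b"],v["e"],q,(222,185,328,232))):
    h=cv2.cvtColor(im,cv2.COLOR_BGR2HSV); m=np.zeros(d.shape,bool); x0,y0,x1,y1=roi; m[y0:y1,x0:x1]=1
    m&=(h[...,0]>15)&(h[...,0]<32)&(h[...,1]>130)&(h[...,2]>90)
    P=cloud(pp,d,m); k=(P[:,2]>.0)&(P[:,2]<.02); P=P[k]
    vv,uu=np.nonzero(m&(d>0)); X=onplane(pp,np.c_[uu,vv][k],.010)
    for lab,Y in(("depth",P),("plane",X)):
        vx,vy,cx,cy=cv2.fitLine(Y[:,:2].astype(np.float32),cv2.DIST_HUBER,0,.001,.001).ravel()
        if vy<0: vx,vy=-vx,-vy
        s=(Y[:,:2]-[cx,cy])@[vx,vy]; mid=np.array([cx,cy])+np.array([vx,vy])*(s.min()+s.max())/2
        print(n,lab,len(Y),"z",np.median(Y[:,2]).round(4),"len",np.ptp(s).round(4),"mid",mid.round(4),"ydir angle",np.degrees(np.arctan2(-vx,vy)).round(2))
    # bar: dark pts above z .26
    C=cloud(pp,d,np.ones(d.shape,bool)); vv,uu=np.nonzero(d>0)
    k=(C[:,2]>.24)&(C[:,2]<.33)&(C[:,0]>.55)&(C[:,0]<.8)&(abs(C[:,1]-.06)<.2)&(im[vv,uu].max(1)<60)
    B=C[k]; print(n,"bar",k.sum(),B.mean(0).round(4) if k.any() else "",B.min(0).round(3),B.max(0).round(3),"px",uu[k].min(),uu[k].max(),vv[k].min(),vv[k].max())
C=cloud(q,v["e"],np.ones((420,560),bool))
def hi(x0,x1,y0,y1):
    k=(C[:,0]>x0)&(C[:,0]<x1)&(C[:,1]>y0)&(C[:,1]<y1); return C[k][:,2].max().round(3) if k.any() else None
print("around left back",[hi(.5+i*.03,.53+i*.03,.29,.43) for i in range(6)])
print("around right y -",[hi(.36,.52,-.42+i*.03,-.39+i*.03) for i in range(10)])
print("behind bar",[hi(.64+i*.02,.66+i*.02,-.02,.16) for i in range(11)])
E
python3 m2.py
```

```text
scene depth 74 z 0.0089 len 0.2292 mid [0.5022 0.0863] ydir angle 4.66
scene plane 74 z 0.01 len 0.2259 mid [0.5015 0.0844] ydir angle 4.86
scene bar 102 [0.692  0.0817 0.2865] [0.682 0.017 0.279] [0.709 0.154 0.292] px 297 332 126 140
top depth 224 z 0.0104 len 0.2564 mid [0.5047 0.0699] ydir angle 4.82
top plane 224 z 0.01 len 0.2566 mid [0.5048 0.0699] ydir angle 4.84
top bar 284 [0.698  0.0844 0.29  ] [ 0.685 -0.036  0.25 ] [0.8   0.254 0.32 ] px 188 318 65 117
around left back [np.float64(0.008), np.float64(0.178), np.float64(0.172), np.float64(0.244), np.float64(0.242), np.float64(0.241)]
around right y - [np.float64(0.01), np.float64(0.029), np.float64(0.026), np.float64(0.083), np.float64(0.11), np.float64(0.107), np.float64(0.034), np.float64(0.034), np.float64(0.035), np.float64(0.031)]
behind bar [np.float64(0.236), np.float64(0.275), np.float64(0.296), np.float64(0.295), np.float64(0.176), np.float64(0.1), np.float64(0.155), np.float64(0.582), np.float64(0.579), np.float64(0.163), None]
```

```bash
cat >> h.py <<'E'
from scipy.spatial.transform import Rotation as Ro
def go(x,y,z,yaw,q=None):
    "shift/rotvec in the tool axes to a tool-down pose whose y axis points at yaw"
    o=get_obs(); w=o["eef_rot"]; R=Ro.from_quat([w[1],w[2],w[3],w[0]])
    T=Ro.from_matrix(np.array([[-np.sin(yaw-np.pi)*-1*-1,np.cos(yaw),0],[0,np.sin(yaw),0],[0,0,-1.]]) if 0 else np.c_[[-np.sin(yaw),np.cos(yaw),0],[np.cos(yaw),np.sin(yaw),0],[0,0,-1.]])
    print("t",round(o["time_s"],2),"pos",o["eef_pos"].round(4),"yaw",round(float(np.arctan2(*R.as_matrix()[[1,0],1])),3),"q",o["q"].round(2),"op",round(o["opening"],2),"gf",round(o["grasp_force"],1))
    print("d",R.inv().apply(np.array([x,y,z])-o["eef_pos"]).round(4),"r",(R.inv()*T).as_rotvec().round(3))
E
sed -i 's/np.array(\[\[-np.sin(yaw-np.pi).*if 0 else //' h.py
python3 - <<'E'
from h import *
v=np.load("v0.npz");q=optics.camera_params("top");C=cloud(q,v["e"],np.ones((420,560),bool))
k=(C[:,1]>.28)&(C[:,1]<.44)&(C[:,2]>.03)&(C[:,2]<.3)&(C[:,0]>.49);print("cabinet front x",np.percentile(C[k][:,0],[0,1,5]).round(3))
go(.464,.359,.17,.0845)
E
```

```text
cabinet front x [0.557 0.573 0.603]
t 0.1 pos [0.2011 0.5382 0.2305] yaw 1.213 q [ 1.01  0.18  1.61 -0.    1.35 -0.21] op 1.0 gf 0.0
d [-0.309  -0.0756  0.0605] r [-2.000e-03  1.000e-03  1.128e+00]
```

Cabinet clearance is fine, since its front is at x ≥ 0.557. Moving above the left bottle.

The manual's scale: shifts go in units of 5 mm. Converting my numbers, -0.309 m is -61.8, -0.258 m is -51.6.

Call:
move_tool(
  rows={"dx":[-10,-20,-30.8,-41.2,-51.6,-61.8,-61.8,-61.8],"dy":[-2.52,-5,-7.6,-10,-12.6,-15.12,-15.12,-15.12],"dz":[2,4,6,8,10,12.1,12.1,12.1],"ax":[0,0,0,0,0,-0.002,-0.002,-0.002],"ay":[0,0,0,0,0,0.001,0.001,0.001],"az":[0.188,0.376,0.564,0.752,0.94,1.128,1.128,1.128],"finger_gap":[0.9,0.9,0.9,0.9,0.9,0.9,0.9,0.9]},
)

```text
time_s: 1.1
eef_pos: [0.4638, 0.3595, 0.1703]
eef_rot: [-0.001, 0.676, 0.737, 0.0]
wrist_force: [-0.5, 0.1, -0.4]
opening: 0.902
grasp_force: 0.0
```

```bash
python3 - <<'E'
from h import *
go(.464,.359,.038,.0845)
im,d,p=cam("wrist"); P=cloud(p,d,d>0)
o=get_obs()["eef_pos"]
k=(P[:,2]>.10)&(P[:,2]<.113)&(np.hypot(P[:,0]-.464,P[:,1]-.359)<.03); print(k.sum(), P[k].mean(0), P[k].min(0),P[k].max(0))
cv2.imwrite("pics/w1.png",im)
E
```

```text
t 1.1 pos [0.4638 0.3595 0.1703] yaw 0.086 q [0.46 0.27 1.63 0.   1.24 0.37] op 0.9 gf 0.0
d [-0.0007  0.0002  0.1323] r [-0.    -0.002  0.001]
1580 [0.46252067 0.35932669 0.10292647] [0.44821259 0.3455092  0.10008524] [0.47663994 0.37291144 0.10813871]
```

View pics/w1.png

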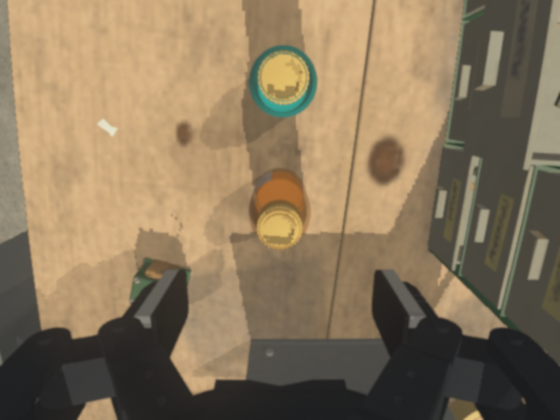

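The wrist view has the amber bottle's cap at (280,228), midway between the fingers, and the turquoise one clear at (284,80). The cap measures (0.4625, 0.3593). Descend and close.

Scaled: 0.132 m is 26.4, 0.1 m is 20.

Call:
move_tool(
  rows={"dx":[0,0,0,0,0,0,0,0,0],"dy":[-0.2,-0.2,-0.2,-0.2,-0.2,-0.2,-0.2,-0.2,-0.2],"dz":[10,20,26.4,26.4,26.4,26.4,26.4,26.4,26.4],"ax":[0,0,0,0,0,0,0,0,0],"ay":[0,0,0,0,0,0,0,0,0],"az":[0,0,0,0,0,0,0,0,0],"finger_gap":[0.9,0.9,0.9,0.9,0.3,0.3,0.3,0.3,0.3]},
)

```text
time_s: 2.28
eef_pos: [0.464, 0.3606, 0.0409]
eef_rot: [-0.0, 0.676, 0.737, 0.002]
wrist_force: [-2.3, 0.4, 5.5]
opening: 0.498
grasp_force: 60.6
```

```bash
python3 - <<'E'
from h import *
go(.464,.359,.038,.0845)
E
```

```text
t 2.27 pos [0.464  0.3606 0.0409] yaw 0.085 q [0.46 0.44 1.7  0.   1.   0.37] op 0.5 gf 60.6
d [-0.0016 -0.0002  0.0029] r [ 0.003 -0.003  0.001]
```

Scaled: -0.162 m is -32.4, -0.11 m is -22.

Call:
move_tool(
  rows={"dx":[0,0,0,0,0,0],"dy":[0,0,0,0,0,0],"dz":[-4,-12,-22,-32.4,-32.4,-32.4],"ax":[0,0,0,0,0,0],"ay":[0,0,0,0,0,0],"az":[0,0,0,0,0,0],"finger_gap":[0.3,0.3,0.3,0.3,0.3,0.3]},
)

```text
time_s: 3.02
eef_pos: [0.4631, 0.3593, 0.2015]
eef_rot: [-0.0, 0.676, 0.737, 0.001]
wrist_force: [-0.7, 0.7, -1.9]
opening: 0.503
grasp_force: 61.2
```

```bash
python3 - <<'E'
from h import *
go(.4984,.1378,.20,.0845)
im,d,p=cam("wrist"); P=cloud(p,d,d>0); o=get_obs()["eef_pos"]
k=(np.hypot(P[:,0]-o[0],P[:,1]-o[1])<.03)&(P[:,2]>.2)&(P[:,2]<.29);print(k.sum(),P[k].mean(0),P[k].max(0))
for z in (.05,.06,.066,.07): 
  j=k&(abs(P[:,2]-o[2]-z)<.003); print(z,j.sum(), P[j].mean(0) if j.any() else "")
E
```

```text
t 3.02 pos [0.4631 0.3593 0.2015] yaw 0.085 q [0.46 0.23 1.61 0.   1.3  0.37] op 0.5 gf 61.2
d [-0.2237  0.0164  0.001 ] r [ 0.002 -0.002  0.001]
31159 [0.46134788 0.37079753 0.25769479] [0.48950315 0.38038228 0.28999734]
0.05 2556 [0.46176341 0.36974877 0.25018966]
0.06 2586 [0.46274079 0.36685322 0.26096303]
0.066 2703 [0.46169462 0.36610992 0.26510065]
0.07 1134 [0.46135284 0.37355064 0.27023085]
```

Scaled: 0.0164 m is 3.28, -0.2237 m is -44.74.

Call:
move_tool(
  rows={"dx":[-8,-18,-28,-38,-44.74,-44.74,-44.74],"dy":[0.6,1.3,2,2.8,3.28,3.28,3.28],"dz":[0.2,0.2,0.2,0.2,0.2,0.2,0.2],"ax":[0,0,0,0,0.002,0.002,0.002],"ay":[0,0,0,0,-0.002,-0.002,-0.002],"az":[0,0,0,0,0.001,0.001,0.001],"finger_gap":[0.3,0.3,0.3,0.3,0.3,0.3,0.3]},
)

```text
time_s: 3.95
eef_pos: [0.4978, 0.1382, 0.1982]
eef_rot: [-0.001, 0.677, 0.736, -0.001]
wrist_force: [0.4, 0.9, -1.0]
opening: 0.498
grasp_force: 61.2
```

```bash
python3 - <<'E'
from h import *
go(.4984,.1378,.052,.0845)
im,d,p=cam("wrist"); P=cloud(p,d,d>0); o=get_obs()["eef_pos"]
# held cap top
k=(np.hypot(P[:,0]-o[0],P[:,1]-o[1])<.03)&(P[:,2]>o[2]+.05)&(P[:,2]<o[2]+.08);print(np.histogram(P[k][:,2]-o[2],np.arange(.05,.082,.002)))
# bottle c cap
k=(np.hypot(P[:,0]-.504,P[:,1]-.072)<.025)&(P[:,2]>.105)&(P[:,2]<.125);Q=P[k];print("c",k.sum(),Q.mean(0).round(4),Q.min(0).round(4),Q.max(0).round(4))
h=cv2.cvtColor(im,cv2.COLOR_BGR2HSV);m=(h[...,0]>15)&(h[...,0]<32)&(h[...,1]>130)&(h[...,2]>90)
L=cloud(p,d,m);L=L[(abs(L[:,2]-.01)<.006)&(abs(L[:,0]-.5)<.03)];print(len(L),L.mean(0));print(np.polyfit(L[:,1],L[:,0],1))
cv2.imwrite("pics/w2.png",im)
E
```

```text
t 3.95 pos [0.4978 0.1382 0.1982] yaw 0.084 q [ 0.04  0.09  1.78  0.    1.28 -0.04] op 0.5 gf 61.2
d [-0.0005  0.0011  0.1462] r [-0.003 -0.    -0.001]
(array([ 895,  873,  669,  604,  634, 1935, 1037,  742,  321,  366,  453,
        762, 1233, 1046, 1410]), array([0.05 , 0.052, 0.054, 0.056, 0.058, 0.06 , 0.062, 0.064, 0.066,
       0.068, 0.07 , 0.072, 0.074, 0.076, 0.078, 0.08 ]))<stdin>:7: RuntimeWarning: Mean of empty slice.
  ret = um.true_divide(
Traceback (most recent call last):
ValueError: zero-size array to reduction operation minimum which has no identity
```

Scaled: 0.142 m is 28.4, 0.14 m is 28.

Call:
move_tool(
  rows={"dx":[-0.1,-0.1,-0.1,-0.1,-0.1,-0.1],"dy":[0.2,0.2,0.2,0.2,0.2,0.2],"dz":[8,18,25,28,28.4,28.4],"ax":[-0.002,-0.002,-0.002,-0.002,-0.002,-0.002],"ay":[0,0,0,0,0,0],"az":[0,0,0,0,0,0],"finger_gap":[0.3,0.3,0.3,0.3,0.3,0.3]},
)

```text
time_s: 4.75
eef_pos: [0.5006, 0.1378, 0.0587]
eef_rot: [0.001, 0.677, 0.736, 0.001]
wrist_force: [0.8, -0.5, -1.4]
opening: 0.499
grasp_force: 61.2
```

```bash
python3 - <<'E'
from h import *
go(.4984,.1378,.0515,.0845); print(get_obs()["wrist_force"])
E
```

```text
t 4.75 pos [0.5006 0.1378 0.0587] yaw 0.085 q [ 0.04  0.29  1.87 -0.    0.98 -0.04] op 0.5 gf 61.2
d [ 0.0001 -0.0022  0.0072] r [0.003 0.    0.   ]
[ 0.78625555 -0.54916771 -1.36296987]
```

Scaled: 0.006 m is 1.2, 0.004 m is 0.8.

Call:
move_tool(
  rows={"dx":[0,0,0],"dy":[-0.2,-0.2,-0.2],"dz":[0.8,1.2,1.2],"ax":[0,0,0],"ay":[0,0,0],"az":[0,0,0],"finger_gap":[0.3,0.3,0.3]},
)

```text
time_s: 5.12
eef_pos: [0.4986, 0.1374, 0.0516]
eef_rot: [0.001, 0.677, 0.736, 0.0]
wrist_force: [-0.6, 0.6, -1.2]
opening: 0.501
grasp_force: 61.2
```

```bash
python3 - <<'E'
from h import *
go(.4984,.1378,.0515,.0845)
im,d,p=cam("scene"); q=optics.camera_params("top"); b,e,_=cam("top")
np.savez("v1.npz",a=im,d=d,b=b,e=e)
cv2.imwrite("pics/s2.png",cv2.resize(im[170:270,200:360],(800,500),interpolation=cv2.INTER_CUBIC))
E
```

```text
t 5.12 pos [0.4986 0.1374 0.0516] yaw 0.084 q [ 0.04  0.3   1.88 -0.    0.97 -0.04] op 0.5 gf 61.2
d [ 0.0004 -0.0001  0.0001] r [ 0.001  0.    -0.001]
```

View pics/s2.png

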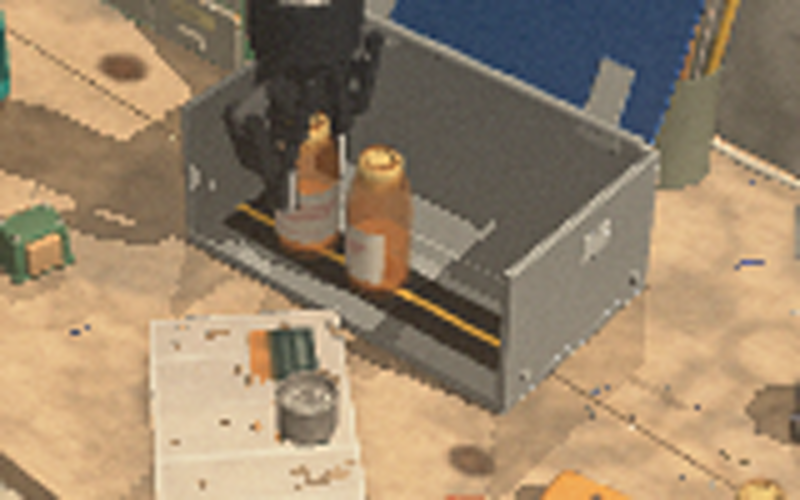

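The enlarged scene view shows the held bottle at (310,215) on the line, left of the middle bottle at (380,225) and near the floor but still carrying its weight. Lower it until contact.

Call:
move_tool(
  rows={"dx":[0,0],"dy":[0,0],"dz":[0.2,0.3],"ax":[0,0],"ay":[0,0],"az":[0,0],"finger_gap":[0.3,0.3]},
)

```text
time_s: 5.48
eef_pos: [0.4989, 0.1374, 0.0509]
eef_rot: [0.001, 0.677, 0.736, 0.0]
wrist_force: [-5.3, -0.2, 11.8]
opening: 0.502
grasp_force: 62.3
```

Call:
move_tool(
  rows={"dx":[0,0],"dy":[0,0],"dz":[0.2,0.2],"ax":[0,0],"ay":[0,0],"az":[0,0],"finger_gap":[0.3,0.3]},
)

```text
time_s: 5.72
eef_pos: [0.4989, 0.1374, 0.0508]
eef_rot: [0.001, 0.677, 0.736, 0.0]
wrist_force: [-7.7, -0.8, 17.8]
opening: 0.503
grasp_force: 63.0
```

Scaled: -0.15 m is -30, -0.1 m is -20.

Call:
move_tool(
  rows={"dx":[0,0,0,0,0,0,0,0],"dy":[0,0,0,0,0,0,0,0],"dz":[-0.3,-0.3,-0.3,-0.3,-8,-20,-30,-30],"ax":[0,0,0,0,0,0,0,0],"ay":[0,0,0,0,0,0,0,0],"az":[0,0,0,0,0,0,0,0],"finger_gap":[0.3,0.7,0.85,0.85,0.85,0.85,0.85,0.85]},
)

```text
time_s: 6.72
eef_pos: [0.5015, 0.1376, 0.2038]
eef_rot: [0.004, 0.677, 0.736, 0.004]
wrist_force: [0.8, -0.2, 0.1]
opening: 0.847
grasp_force: 0.0
```

```bash
python3 - <<'E'
from h import *
go(.4413,-.283,.20,.0845)
for n in("scene","top"):
    im,d,p=cam(n);P=cloud(p,d,d>0);cv2.imwrite("pics/r1_%s.png"%n,im)
    for nm,c in(("placed",(.498,.138)),("c",(.504,.072))):
        k=(np.hypot(P[:,0]-c[0],P[:,1]-c[1])<.025)&(P[:,2]>.109)&(P[:,2]<.122);Q=P[k];print(n,nm,k.sum(),Q.mean(0).round(4) if k.any() else "")
E
```

```text
t 6.72 pos [0.5015 0.1376 0.2038] yaw 0.084 q [ 0.04  0.08  1.78 -0.    1.27 -0.04] op 0.85 gf 0.0
d [-0.4141 -0.0954  0.003 ] r [ 0.011  0.001 -0.   ]
scene placed 45 [0.4973 0.1341 0.1122]
scene c 42 [0.5023 0.0722 0.1123]
top placed 7 [0.4973 0.123  0.112 ]
top c 86 [0.5058 0.0709 0.1126]
```

Scaled: -0.414 m is -82.8, -0.2 m is -40.

Call:
move_tool(
  rows={"dx":[-8,-18,-29,-40,-51,-62,-73,-82.8,-82.8,-82.8],"dy":[-1.8,-4.2,-6.6,-9.2,-11.8,-14.2,-16.8,-19.08,-19.08,-19.08],"dz":[0.6,0.6,0.6,0.6,0.6,0.6,0.6,0.6,0.6,0.6],"ax":[0,0,0,0,0,0,0,0.005,0.005,0.005],"ay":[0,0,0,0,0,0,0,0,0,0],"az":[0,0,0,0,0,0,0,0,0,0],"finger_gap":[0.85,0.85,0.85,0.9,0.9,0.9,0.9,0.9,0.9,0.9]},
)

```text
time_s: 8.07
eef_pos: [0.4372, -0.2821, 0.194]
eef_rot: [-0.003, 0.677, 0.736, -0.001]
wrist_force: [0.5, 0.2, -0.8]
opening: 0.902
grasp_force: 0.0
```

```bash
python3 - <<'E'
from h import *
im,d,p=cam("wrist"); P=cloud(p,d,d>0)
k=(P[:,2]>.10)&(P[:,2]<.113)&(np.hypot(P[:,0]-.4413,P[:,1]+.283)<.03);Q=P[k]; print(k.sum(), Q.mean(0), Q.min(0),Q.max(0))
go(.4413,-.283,.038,.0845)
E
```

```text
1303 [ 0.43956558 -0.28226361  0.10290052] [ 0.42552319 -0.29699128  0.10001154] [ 0.45408077 -0.26835591  0.10799206]
t 8.12 pos [ 0.4375 -0.2817  0.1944] yaw 0.084 q [-0.8   0.1   1.78 -0.    1.27 -0.88] op 0.9 gf 0.0
d [-0.002   0.0045  0.1563] r [-0.006 -0.002 -0.   ]
```

Scaled: 0.155 m is 31, 0.14 m is 28.

Call:
move_tool(
  rows={"dx":[-0.1,-0.1,-0.1,-0.1,-0.1],"dy":[0.4,0.4,0.4,0.4,0.4],"dz":[10,20,28,31,31],"ax":[0,0,0,0,0],"ay":[0,0,0,0,0],"az":[0,0,0,0,0],"finger_gap":[0.9,0.9,0.9,0.9,0.9]},
)

```text
time_s: 8.75
eef_pos: [0.4394, -0.2824, 0.0404]
eef_rot: [-0.002, 0.676, 0.737, -0.001]
wrist_force: [-0.8, 0.0, 0.2]
opening: 0.896
grasp_force: 0.0
```

```bash
python3 - <<'E'
from h import *
go(.4405,-.2825,.039,.0845); print(get_obs()["wrist_force"])
E
```

```text
t 8.75 pos [ 0.4394 -0.2824  0.0404] yaw 0.085 q [-0.8   0.33  1.86 -0.    0.95 -0.88] op 0.9 gf 0.0
d [-0.0002  0.0011  0.0014] r [-0.005 -0.001  0.001]
[-0.81526747  0.04931131  0.20461582]
```

Call:
move_tool(
  rows={"dx":[0,0,0,0],"dy":[0.1,0.1,0.1,0.1],"dz":[0.1,0.1,0.1,0.1],"ax":[0,0,0,0],"ay":[0,0,0,0],"az":[0,0,0,0],"finger_gap":[0.6,0.3,0.3,0.3]},
)

```text
time_s: 9.25
eef_pos: [0.441, -0.2845, 0.0425]
eef_rot: [0.0, 0.677, 0.736, -0.002]
wrist_force: [-1.8, 1.4, 6.9]
opening: 0.5
grasp_force: 60.6
```

Call:
move_tool(
  rows={"dx":[0,0,0,0,0,0],"dy":[0,0,0,0,0,0],"dz":[-4,-12,-22,-32.4,-32.4,-32.4],"ax":[0,0,0,0,0,0],"ay":[0,0,0,0,0,0],"az":[0,0,0,0,0,0],"finger_gap":[0.3,0.3,0.3,0.3,0.3,0.3]},
)

```text
time_s: 10.0
eef_pos: [0.4404, -0.2832, 0.2024]
eef_rot: [-0.001, 0.677, 0.736, -0.002]
wrist_force: [0.4, 0.2, -1.7]
opening: 0.499
grasp_force: 61.3
```

```bash
python3 - <<'E'
from h import *
# target = c - 0.066*ydir
go(.504+.0056,.072-.0655,.20,.0845)
E
```

```text
t 10.0 pos [ 0.4404 -0.2832  0.2024] yaw 0.084 q [-0.8   0.1   1.76 -0.    1.28 -0.88] op 0.5 gf 61.3
d [0.2829 0.0933 0.0019] r [-0.004  0.    -0.001]
```

Scaled: 0.283 m is 56.6, 0.25 m is 50.

Call:
move_tool(
  rows={"dx":[8,18,29,40,50,56.6,56.6,56.6],"dy":[2.6,6,9.6,13.2,16.4,18.66,18.66,18.66],"dz":[0.2,0.2,0.2,0.2,0.2,0.2,0.2,0.2],"ax":[0,0,0,0,0,-0.003,-0.003,-0.003],"ay":[0,0,0,0,0,0,0,0],"az":[0,0,0,0,0,0,0,0],"finger_gap":[0.3,0.3,0.3,0.3,0.3,0.3,0.3,0.3]},
)

```text
time_s: 11.0
eef_pos: [0.5089, 0.0062, 0.1995]
eef_rot: [-0.001, 0.677, 0.736, -0.001]
wrist_force: [-0.7, -0.4, -1.3]
opening: 0.499
grasp_force: 61.4
```

```bash
python3 - <<'E'
from h import *
go(.5096,.0065,.055,.0845)
im,d,p=cam("wrist"); P=cloud(p,d,d>0)
k=(np.hypot(P[:,0]-.504,P[:,1]-.072)<.025)&(P[:,2]>.11)&(P[:,2]<.122);Q=P[k];print("c",k.sum(),Q.mean(0).round(4))
E
```

```text
t 11.0 pos [0.5089 0.0062 0.1995] yaw 0.084 q [-0.22  0.07  1.8  -0.    1.28 -0.3 ] op 0.5 gf 61.4
d [0.0002 0.0013 0.1445] r [-0.004 -0.    -0.   ]
c 1669 [0.5022 0.0725 0.1126]
```

Call:
move_tool(
  rows={"dx":[0,0,0,0,0,0],"dy":[0,0,0,0,0,0],"dz":[8,18,26,28.4,28.9,28.9],"ax":[-0.002,-0.002,-0.002,-0.002,-0.002,-0.002],"ay":[0,0,0,0,0,0],"az":[0,0,0,0,0,0],"finger_gap":[0.3,0.3,0.3,0.3,0.3,0.3]},
)

```text
time_s: 11.8
eef_pos: [0.511, 0.0058, 0.0579]
eef_rot: [0.002, 0.677, 0.736, 0.001]
wrist_force: [-0.5, -0.6, -1.3]
opening: 0.503
grasp_force: 61.4
```

```bash
python3 - <<'E'
from h import *
go(.509,.0065,.053,.0845)
E
```

```text
t 11.8 pos [0.511  0.0058 0.0579] yaw 0.083 q [-0.22  0.27  1.89  0.    0.97 -0.3 ] op 0.5 gf 61.4
d [ 0.0009 -0.0019  0.0049] r [ 0.004  0.001 -0.001]
```

Call:
move_tool(
  rows={"dx":[0,0],"dy":[0,0],"dz":[0.2,0.3],"ax":[0,0],"ay":[0,0],"az":[0,0],"finger_gap":[0.3,0.3]},
)

```text
time_s: 12.05
eef_pos: [0.5104, 0.0063, 0.0559]
eef_rot: [0.001, 0.677, 0.736, 0.001]
wrist_force: [-0.5, -0.2, -1.3]
opening: 0.495
grasp_force: 61.4
```

Scaled: 0.003 m is 0.6, 0.0015 m is 0.3.

Call:
move_tool(
  rows={"dx":[0,0],"dy":[-0.2,-0.2],"dz":[0.3,0.6],"ax":[0,0],"ay":[0,0],"az":[0,0],"finger_gap":[0.3,0.3]},
)

```text
time_s: 12.3
eef_pos: [0.5087, 0.0064, 0.0524]
eef_rot: [0.0, 0.677, 0.736, 0.0]
wrist_force: [-6.4, 2.2, 16.5]
opening: 0.498
grasp_force: 63.1
```

Call:
move_tool(
  rows={"dx":[0,0],"dy":[0,0],"dz":[0.2,0.2],"ax":[0,0],"ay":[0,0],"az":[0,0],"finger_gap":[0.3,0.3]},
)

```text
time_s: 12.55
eef_pos: [0.5088, 0.0064, 0.0524]
eef_rot: [0.0, 0.677, 0.736, 0.0]
wrist_force: [-6.7, 1.6, 14.4]
opening: 0.501
grasp_force: 63.1
```

Call:
move_tool(
  rows={"dx":[0,0],"dy":[0,0],"dz":[0.1,0.1],"ax":[0,0],"ay":[0,0],"az":[0,0],"finger_gap":[0.3,0.3]},
)

```text
time_s: 12.8
eef_pos: [0.5088, 0.0064, 0.0524]
eef_rot: [0.0, 0.677, 0.736, 0.0]
wrist_force: [-9.6, 1.9, 19.5]
opening: 0.497
grasp_force: 63.6
```

Scaled: -0.3 m is -60, -0.22 m is -44.

Call:
move_tool(
  rows={"dx":[0,0,0,0,0,0,0,0,0,0],"dy":[0,0,0,0,0,0,0,0,0,0],"dz":[-0.4,-0.4,-0.4,-0.4,-8,-20,-32,-44,-60,-60],"ax":[0,0,0,0,0,0,0,0,0,0],"ay":[0,0,0,0,0,0,0,0,0,0],"az":[0,0,0,0,0,0,0,0,0,0],"finger_gap":[0.3,0.7,0.85,0.85,0.85,0.85,0.85,0.85,0.85,0.85]},
)

```text
time_s: 14.05
eef_pos: [0.51, 0.006, 0.3554]
eef_rot: [0.004, 0.677, 0.736, 0.002]
wrist_force: [0.1, -0.4, 0.4]
opening: 0.856
grasp_force: 0.0
```

```bash
python3 - <<'E'
from h import *
go(.6963,.0863,.35,.0845)
for n in("scene","top"):
    im,d,p=cam(n);P=cloud(p,d,d>0);cv2.imwrite("pics/r2_%s.png"%n,im)
    for nm,c in(("left",(.498,.138)),("c",(.504,.072)),("right",(.509,.006))):
        k=(np.hypot(P[:,0]-c[0],P[:,1]-c[1])<.025)&(P[:,2]>.109)&(P[:,2]<.122);Q=P[k];print(n,nm,k.sum(),Q.mean(0).round(4) if k.any() else "")
    vv,uu=np.nonzero(d>0); k=(P[:,2]>.26)&(P[:,2]<.31)&(P[:,0]>.66)&(P[:,0]<.73)&(abs(P[:,1]-.085)<.08)&(im[vv,uu].max(1)<60)
    B=P[k]
    if k.sum()>20: print(n,"bar",k.sum(),B.mean(0).round(4),np.percentile(B,[2,98],axis=0).round(3).tolist())
im=cv2.imread("pics/r2_scene.png");cv2.imwrite("pics/r2c.png",cv2.resize(im[110:270,200:360],(600,600),interpolation=cv2.INTER_CUBIC))
E
```

```text
t 14.05 pos [0.51   0.006  0.3554] yaw 0.084 q [-0.22 -0.05  1.61  0.    1.58 -0.31] op 0.86 gf 0.0
d [0.0643 0.1923 0.0069] r [ 0.009  0.003 -0.   ]
scene left 36 [0.4972 0.1346 0.113 ]
scene c 42 [0.5015 0.0708 0.1132]
scene right 38 [0.5075 0.0063 0.1131]
scene bar 81 [0.6931 0.071  0.2863] [[0.685, 0.019, 0.281], [0.701, 0.15, 0.291]]
top left 94 [0.5007 0.1345 0.1123]
top c 43 [0.5045 0.0651 0.1129]
top right 67 [0.5102 0.0115 0.1127]
top bar 271 [0.6955 0.0846 0.2908] [[0.687, 0.021, 0.286], [0.704, 0.152, 0.295]]
```

View pics/r2c.png

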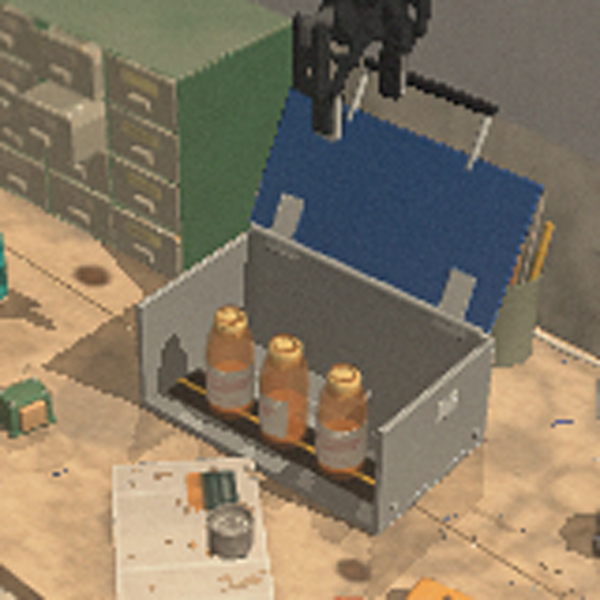

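All three bottles stand on the line, at (230,360), (285,390) and (343,420), with neighbour gaps of about 62–66 mm. The bar at (430,90) measures (0.695, 0.085, 0.286) in both views, as the geometry predicts. Go above it.

Scaled: 0.191 m is 38.2, 0.15 m is 30.

Call:
move_tool(
  rows={"dx":[3.4,6.8,10,12.86,12.86,12.86],"dy":[10,20,30,38.2,38.2,38.2],"dz":[0.6,0.6,0.6,0.6,0.6,0.6],"ax":[0,0,0,0.007,0.007,0.007],"ay":[0,0,0,0.002,0.002,0.002],"az":[0,0,0,0,0,0],"finger_gap":[0.7,0.7,0.7,0.7,0.7,0.7]},
)

```text
time_s: 14.9
eef_pos: [0.6924, 0.0863, 0.3445]
eef_rot: [-0.004, 0.677, 0.736, -0.003]
wrist_force: [-0.2, -0.3, -0.1]
opening: 0.696
grasp_force: 0.0
```

```bash
python3 - <<'E'
from h import *
go(.695,.086,.266,.0845)
im,d,p=cam("wrist"); P=cloud(p,d,d>0)
k=(P[:,2]>.27)&(P[:,2]<.30)&(P[:,0]>.66)&(P[:,0]<.73);B=P[k];print(k.sum(),B.mean(0) if k.any() else "",np.percentile(B,[2,50,98],axis=0).round(3) if k.any() else "")
cv2.imwrite("pics/w3.png",im)
E
```

```text
t 14.9 pos [0.6924 0.0863 0.3445] yaw 0.084 q [-0.05  0.4   1.1   0.    1.64 -0.13] op 0.7 gf 0.0
d [-0.0007  0.0034  0.0785] r [-0.011 -0.002 -0.   ]
4756 [0.69368284 0.09345276 0.29003913] [[0.682 0.021 0.274]
 [0.694 0.097 0.291]
 [0.704 0.153 0.293]]
```

View pics/w3.png

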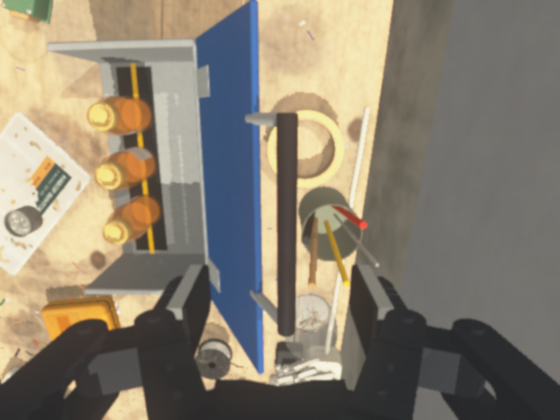

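The wrist view has the bar upright at column 287, midway between the fingers, and nothing tall beneath. Descend, check, then close.

Scaled: 0.002 m is 0.4, 0.078 m is 15.6.

Call:
move_tool(
  rows={"dx":[0,0,0,0,0,0,0,0,0,0],"dy":[0.4,0.4,0.4,0.4,0.4,0.4,0.4,0.4,0.4,0.4],"dz":[6,12,15.6,15.6,15.6,15.6,15.6,15.6,15.6,15.6],"ax":[-0.005,-0.005,-0.005,-0.005,-0.005,-0.005,-0.005,-0.005,-0.005,-0.005],"ay":[0,0,0,0,0,0,0,0,0,0],"az":[0,0,0,0,0,0,0,0,0,0],"finger_gap":[0.7,0.7,0.7,0.7,0.4,0.0,0.0,0.0,0.0,0.0]},
)

```text
time_s: 16.2
eef_pos: [0.6957, 0.0867, 0.271]
eef_rot: [0.0, 0.677, 0.736, 0.001]
wrist_force: [2.4, -0.2, 6.5]
opening: 0.114
grasp_force: 58.7
```

```bash
python3 - <<'E'
from h import *
go(.695,.086,.266,.0845);print(get_obs()["wrist_force"])
E
```

```text
t 16.2 pos [0.6957 0.0867 0.271 ] yaw 0.084 q [-0.05  0.43  1.21  0.    1.5  -0.13] op 0.11 gf 58.7
d [-0.0007 -0.0007  0.005 ] r [ 0.002 -0.002 -0.   ]
[ 2.42880345 -0.18901404  6.53457167]
```

Gripped (opening 0.11, 59 N). Swing along the 180 mm arc: 83 mm forward, 20 mm up.

The manual's scale: shifts go in units of 5 mm. Converting my numbers, -0.082 m is -16.4, -0.075 m is -15.

Call:
move_tool(
  rows={"dx":[0,0,0,0,0,0,0,0,0,0],"dy":[-1.6,-3.14,-4.8,-6.4,-8.06,-9.72,-11.44,-13.14,-15,-16.4],"dz":[-0.8,-1.56,-2.2,-2.76,-3.26,-3.7,-4.1,-4.3,-4.4,-4.5],"ax":[0,0,0,0,0,0,0,0,0,0],"ay":[0,0,0,0,0,0,0,0,0,0],"az":[0,0,0,0,0,0,0,0,0,0],"finger_gap":[0,0,0,0,0,0,0,0,0,0]},
)

```text
time_s: 17.45
eef_pos: [0.6123, 0.0796, 0.2926]
eef_rot: [-0.001, 0.677, 0.736, 0.0]
wrist_force: [2.3, 0.3, 5.5]
opening: 0.111
grasp_force: 62.5
```

Call:
move_tool(
  rows={"dx":[0,0,0],"dy":[0,0,0],"dz":[0,0,0],"ax":[0,0,0],"ay":[0,0,0],"az":[0,0,0],"finger_gap":[0,0,0]},
)

```text
time_s: 17.82
eef_pos: [0.6126, 0.0796, 0.2926]
eef_rot: [-0.001, 0.677, 0.736, -0.0]
wrist_force: [0.6, -0.4, 6.5]
opening: 0.11
grasp_force: 62.7
```

```bash
cat > c.py <<'E'
from h import *
go(.6136,.0793,.291,.0845);print(get_obs()["wrist_force"])
h0=np.array([.6136,.0793,.126]);X=np.array([.9964,.0844,0])
for n in("scene","top","wrist"):
    im,d,p=cam(n);cv2.imwrite("pics/f_%s.png"%n,im);P=cloud(p,d,d>0);vv,uu=np.nonzero(d>0)
    h=cv2.cvtColor(im,cv2.COLOR_BGR2HSV)[vv,uu]; R=P-h0;rx=R@X
    k=(h[:,0]>105)&(h[:,0]<125)&(h[:,1]>120)&(abs(rx)<.1)&(R[:,2]>.01)&(R[:,2]<.14)&(abs(P[:,1]-.08)<.13)
    if k.sum()>50:
        a=np.polyfit(R[k,2],rx[k],1); print(n,"panel",k.sum(),"slope",a.round(4),"theta",round(np.pi/2+np.arctan(a[0]),3),"rx med",np.median(rx[k]).round(4))
    k=(R[:,2]>.165)&(R[:,2]<.19)&(abs(rx)<.03)&(im[vv,uu].max(1)<60)&(abs(abs(P[:,1]-.08)-.05)<.02)
    if k.sum()>10: print(n,"bar",k.sum(),np.median(rx[k]).round(4),np.median(P[k],axis=0).round(4))
    for nm,c in(("left",(.498,.136)),("c",(.504,.072)),("right",(.509,.006))):
        k=(np.hypot(P[:,0]-c[0],P[:,1]-c[1])<.025)&(P[:,2]>.109)&(P[:,2]<.122);Q=P[k];print(n,nm,k.sum(),Q.mean(0).round(4) if k.any() else "")
E
python3 c.py
```

```text
t 17.82 pos [0.6126 0.0796 0.2926] yaw 0.084 q [-0.06  0.23  1.42  0.    1.49 -0.15] op 0.11 gf 62.7
d [-0.0004  0.001   0.0016] r [-0.002 -0.002 -0.001]
[ 0.57690003 -0.36361242  6.50529781]
scene panel 191 slope [ 0.0077 -0.0042] theta 1.579 rx med -0.0035
scene bar 64 -0.0051 [0.6086 0.0457 0.3073]
scene left 43 [0.4963 0.134  0.1125]
scene c 41 [0.5022 0.0707 0.1129]
scene right 50 [0.5065 0.0065 0.1123]
top panel 147 slope [ 0.0031 -0.0019] theta 1.574 rx med -0.0015
top bar 112 -0.0014 [0.6096 0.1204 0.3107]
top left 0 
top c 0 
top right 51 [0.5104 0.0028 0.1128]
wrist bar 433 -0.0033 [0.6133 0.0446 0.3113]
wrist left 866 [0.498  0.1355 0.113 ]
wrist c 771 [0.5031 0.0729 0.113 ]
wrist right 652 [0.5087 0.0089 0.113 ]
```

Two views put the cover at 1.574–1.579 rad, held still at 62 N. The bottles are on the line, spaced about 63–66 mm. Handing in.

Call:
move_tool(
  rows={"dx":[0,0],"dy":[0,0],"dz":[0,0],"ax":[0,0],"ay":[0,0],"az":[0,0],"finger_gap":[0,0]},
)

```text
time_s: 18.23
eef_pos: [0.6126, 0.0796, 0.2926]
eef_rot: [-0.001, 0.677, 0.736, -0.0]
wrist_force: [0.7, 0.2, 7.3]
opening: 0.114
grasp_force: 62.7
```

```bash
python3 -c "
from bench import workorder;print(workorder.hand_in())"
```

```text
the job is handed in; nothing more can be done
None
```

The job is handed in at 18.2 s: both amber bottles stand on the yellow line either side of the middle one, and the cover is held still by its bar at about 1.575 rad (balance is 1.571); hand-in returned no verdict.

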